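Turn the spice carousel until the red tin faces front

TASK

Turn the spice carousel by pushing the pegs on its rim with the fingertips until the red-lidded tin stands at the front, squarely in line with the orange arrow on the foot, and leave it at rest there. Do not touch or lift any of the tins, and turn gently enough that they all stay standing in their places on the disc. Leave the mug, the carton and the jar alone.

Things in the scene. Friction and masses are not known exactly. Their poses are not given: they have to be found in the camera images.
- foot: fixed round black foot under the carousel, 200 mm diameter, 20 mm high; origin on the turning axis at the worktop. Its own -x axis points to the front: a black tongue 26 mm wide and 8 mm high sticks out along it from under the disc, with a 59 mm wide orange arrow tip. The front is roughly towards the robot, but the foot stands differently each time. The foot does not turn
- front (a point): point on top of the orange front arrow, on its centre line, 185 mm out from the turning axis (the arrow's tip is 233 mm out), 8 mm above the worktop
- carousel: spice carousel: light wooden disc, 290 mm diameter, 16 mm thick, top face 38 mm above the worktop, about 0.7 kg. Turns endlessly both ways about the vertical axis through its centre, with some drag (1 to 3 N at the pegs), and stops where it is left. Origin on the axis at the disc's underside (22 mm above the worktop), z up; its yaw tells how far it is turned
- peg (a point): centre of the top of one of six like upright steel push pegs, 14 mm diameter, standing 30 mm above the disc's top. They stand 60 degrees apart on a circle of 130 mm radius, at 30, 90, 150, 210, 270 and 330 degrees from the disc's own x axis; this is the one at 30 degrees
- red_place (a point): centre of the red tin's pocket, one of six shallow wooden rings on the disc (inside width 54 mm, walls 4 mm thick and 8 mm high; one is empty), 72 mm from the axis on the disc's own -x side (180 degrees, midway between two pegs), at the height of the disc's top face; turns with the disc
- red_tin: the marked spice tin: aluminium with red band and red lid, 48 mm diameter, 48 mm tall, about 80 g, standing loose on the disc in its pocket, with about 3 mm of play; origin at the centre of its underside
- tin_a: plain spice tin with a black lid, the same size as the red one (48 mm diameter, 48 mm tall, about 80 g), standing loose in a pocket, its centre 72 mm from the axis; origin at the centre of its underside
- tin_b: plain spice tin with a black lid, the same size as the red one (48 mm diameter, 48 mm tall, about 80 g), standing loose in a pocket, its centre 72 mm from the axis; origin at the centre of its underside
- tin_c: plain spice tin with a black lid, the same size as the red one (48 mm diameter, 48 mm tall, about 80 g), standing loose in a pocket, its centre 72 mm from the axis; origin at the centre of its underside
- tin_d: plain spice tin with a black lid, the same size as the red one (48 mm diameter, 48 mm tall, about 80 g), standing loose in a pocket, its centre 72 mm from the axis; origin at the centre of its underside
- mug: blue mug, 76 mm diameter, 85 mm tall, handle on its own +y side, standing on the worktop to the left of the carousel (seen from the robot); origin at the centre of its underside; bystander
- carton: blue carton, 150 x 75 x 55 mm, on the worktop to the right of the carousel; origin at the centre of its underside; bystander
- jar: jar with a white lid, 60 mm diameter, 90 mm tall, on the worktop behind the carousel to the left; origin at the centre of its underside; bystander
There are look-alikes about, which are no part of the job. What is shaped like the tin_c but purple is not meant.

How it is judged:
By the outcome, as a careful person would: the job done as asked, in the order asked, and still so for the second after the job is handed in, with the robot touching nothing.
It also fails if it takes over 48 s, if anything falls off the work surface, if the arm or the gripper's body presses on something with over 40 N, if the wrist force passes 120 N, or if a joint passes its speed limit or range.

ROBOT

A 6-joint arm with a two-finger parallel gripper is mounted at the origin on the work surface. World frame = base frame: x ahead of the robot, y to its left, z up, the work surface at z = 0. Lengths are in mm, angles in rad, forces in N, time in s.
With the tool pointing down it reaches from about 325 to 775 mm from the base axis. Payload 5.5 kg.
Tool frame: the origin (TCP) lies at the very end of the fingers, on their centre line; the grasp point (between the pads) lies 19 mm behind it; y points along the fingers, z is the direction in which the jaws open and shut, and the axes are right-handed (so a half turn about y gives the same grasp; the last joint's range is limited). The gripper opens to 88 mm and grips with 3 to 60 N. Pads are 20 mm wide; open, the fingers measure 115 mm over their backs; the gripper's body (75 mm by 178 mm) begins 61 mm behind the grasp point.
Start: joints at [1.134, 0.091, 1.231, -0, 1.82, -0.057], TCP at [222.446, 557.256, 222.631] pointing down, gripper open.
Joint ranges: [-2.87, 2.87], [-0.86, 2.18], [0.17, 2.46], [-1.51, 4.65], [0.06, 2.69], [-2.65, 2.65]. Speed limits (rad/s): [2.57, 2.57, 3.01, 3.14, 3.14, 3.14].

INTERFACE

Orientations are given as a rotation vector (axis times angle).
In Python, from plant import env gives the robot as it stands.
- The arm moves only by the shell command python3 -m jog 'ROWS' [FORCE]. ROWS is JSON, a list of rows, each an object with "gripper": the opening, from 0 (shut) to 1 (fully open); "offset": the shift along the world's x, y, z in m, a list of three; "spin": the turn about the world's z in rad. In form: [{"gripper": gripper, "offset": [dx, dy, dz], "spin": spin}, ...]. A call has 1 to 20 rows; each row shifts and turns the pose as measured when the row begins; what a row does not reach is not made up. A row lasts 1/12 s, in which the tool goes at most 41.7 mm and 7.16 degrees, less where a joint would pass 70% of its speed; a pose out of reach is approached as far as the arm can. A call with a gripper value outside its range is refused whole. The fingers move at their own pace and stop on an object; FORCE is the grip in N (left out, the last holds). Time passes only in rows, so rows that do not move let the fingers close. It gives the time, the measured TCP pose, the force and the opening at its end, in the units of the state.
- env.sense(): the state, without advancing time (a new reading comes with each control period).
- env.capture(name): name is "side" or "top" or "wrist"; returns the picture (480x640x3 uint8, blue, green, red); there is no depth.
- env.camera_params(name): a dict with "camera_matrix" (3x3 intrinsics, pixels), "k1" (the pictures are not rectified: a ray, as slopes to the right and down, at radius r is drawn at 1 + k1 r^2 times it, then the intrinsics apply), "extrinsics" (4x4, takes a point from world to camera coordinates). Camera axes: x right, y up, looking along -z (the intrinsics and any distortion apply to the point x, -y, -z); pixel columns grow to the right and rows downward; lengths in mm; the calibration is good to about 2 mm. A picture is of the moment at which its call begins: read the wrist's pose just before it. camera_params takes no time and is no camera call; for the wrist camera it gives the pose at the moment of the call.
- env.job_done(): hands the job in, once; it reports no verdict.
The state is a dict: "time": time; "qpos": joint angles; "qvel": joint speeds; "tau": joint torques, N m; "position": TCP position; "eef_rot": TCP orientation; "contact_force": force on the tool from outside, world axes, zero at the start; "moment": the same for the moment, N m; "gripper_width": opening from 0.0 (shut) to 1.0 (fully open).
Only numpy, scipy, OpenCV 4.12 (cv2) and the standard library are available. Lean on these libraries where they do the work, as an engineer would, in place of code of your own. Each camera call takes 0.05 s, during which the arm holds its last target.

## Working session

There is one attempt and no reset: what is moved stays moved. The work goes in short steps, Python scripts to look and compute and a shell command to move; the robot and the scene stay as the last step left them, time stands still between calls to the robot, and variables do not carry over. Pictures are saved under pics/ and viewed, and the job is handed in when it is done.

```bash
mkdir -p pics; ls; python3 - <<'E'
from plant import env
import cv2
s=env.sense();print(s)
for n in ["top","side"]:
    cv2.imwrite(f"pics/{n}0.png",env.capture(n)); print(n,env.camera_params(n))
E
```

```text
pics
{'time': 0.0, 'qpos': array([ 1.13432113e+00,  9.18399804e-02,  1.23185351e+00, -3.92613352e-05,
        1.81981130e+00, -5.67378421e-02]), 'qvel': array([ 0.00062183,  0.00086678,  0.00090145,  0.00222847, -0.00152852,
        0.00149993]), 'tau': array([ 9.53460585e-05, -4.46447790e+01, -4.06451261e+01,  6.97500911e-02,
        2.91751453e-02, -1.17663776e-04]), 'position': array([222.3158235 , 556.97478988, 221.53647536]), 'eef_rot': array([-1.55205464,  0.29834392, -0.29766517]), 'contact_force': array([-0.08480412, -0.41463995, -0.56563551]), 'moment': array([ 0.08182356, -0.06650289,  0.03330067]), 'gripper_width': 0.9994261847479367}
top {'camera_matrix': array([[467.75633094,   0.        , 319.59576292],
       [  0.        , 467.75633094, 243.13476158],
       [  0.        ,   0.        ,   1.        ]]), 'k1': 0.01817083536914858, 'extrinsics': array([[-6.03821871e-03, -9.99978618e-01, -2.51065053e-03,
         2.45892489e+01],
       [ 9.99229434e-01, -6.13102954e-03,  3.87678703e-02,
        -5.64564382e+02],
       [-3.87824342e-02, -2.27462703e-03,  9.99245089e-01,
        -1.09124524e+03],
       [ 0.00000000e+00,  0.00000000e+00,  0.00000000e+00,
         1.00000000e+00]])}
side {'camera_matrix': array([[452.67512167,   0.        , 314.63169338],
       [  0.        , 452.67512167, 237.65825302],
       [  0.        ,   0.        ,   1.        ]]), 'k1': -0.08608542170008929, 'extrinsics': array([[-9.99011016e-01, -4.21527062e-02, -1.41470800e-02,
         5.68928798e+02],
       [ 1.83775138e-02, -6.81176349e-01,  7.31888686e-01,
        -4.70847553e+01],
       [-4.04877450e-02,  7.30904871e-01,  6.81277338e-01,
        -8.94519306e+02],
       [ 0.00000000e+00,  0.00000000e+00,  0.00000000e+00,
         1.00000000e+00]])}
```

View pics/top0.png

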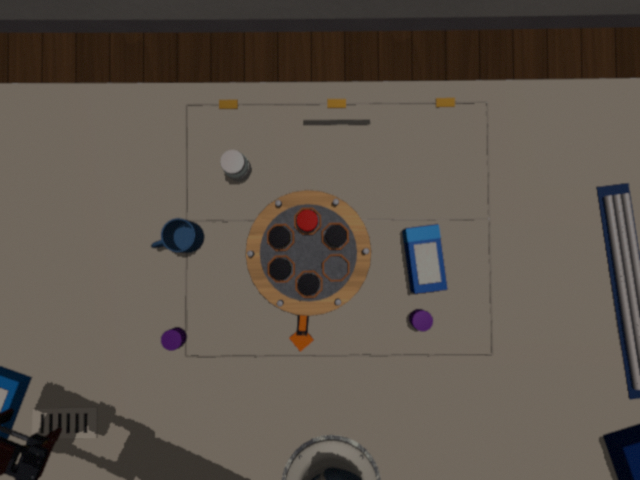

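View pics/side0.png

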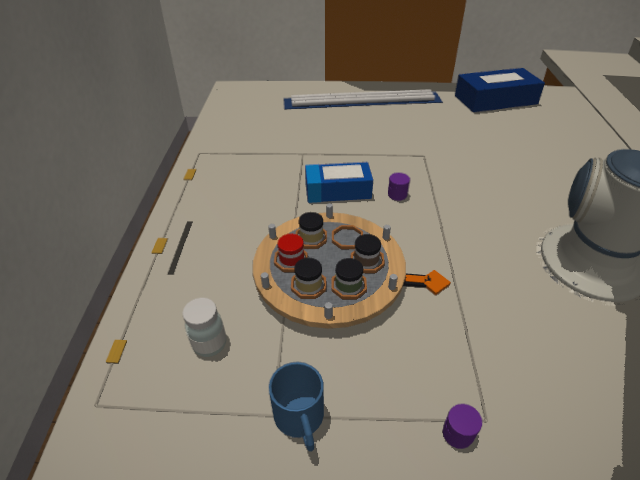

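```bash
python3 - <<'E'
import cv2
i=cv2.imread("pics/top0.png"); c=i[150:380,190:440]; cv2.imwrite("pics/top0c.png",cv2.resize(c,None,fx=2.6,fy=2.6,interpolation=cv2.INTER_CUBIC))
E
```

```text
(no output)
```

View pics/top0c.png

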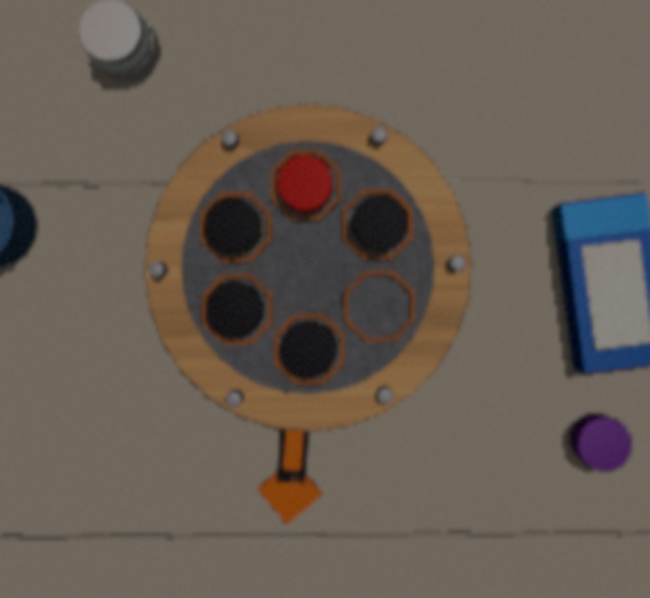

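The top view shows the only red-lidded tin at the back of the disc (px 307,220). The arrow tip is at the front (px 300,351). The purple cylinders at (421,320) and (172,339) are look-alikes and I'll leave them alone. The turn needed is about half a revolution, so I'm working it out.

```bash
cat > h.py <<'E'
import numpy as np, cv2
from plant import env
def ray(cp,uv):
    K=cp["camera_matrix"];k=cp["k1"]
    d=np.array([(uv[0]-K[0,2])/K[0,0],(uv[1]-K[1,2])/K[1,1]]);s=d.copy()
    for _ in range(20): s=d/(1+k*(s@s))
    E=cp["extrinsics"];R=E[:3,:3];t=E[:3,3]
    return -R.T@t, R.T@np.array([s[0],-s[1],-1])
def at(cp,uv,z):
    o,d=ray(cp,np.array(uv,float)); return o+d*(z-o[2])/d[2]
def proj(cp,p):
    E=cp["extrinsics"];c=E[:3,:3]@np.array(p)+E[:3,3]
    s=np.array([c[0],-c[1]])/-c[2]; s=s*(1+cp["k1"]*(s@s)); K=cp["camera_matrix"]
    return s*[K[0,0],K[1,1]]+[K[0,2],K[1,2]]
def ang(v): return np.degrees(np.arctan2(v[1],v[0]))
E
python3 - <<'E'
from h import *
cp=env.camera_params("top")
f=lambda x,y:((x+.5)/2.6+190-.5,(y+.5)/2.6+150-.5)
pg=[at(cp,f(*p),68) for p in [(230,139),(379,135),(457,264),(385,396),(234,398),(157,270)]]
c=np.mean(pg,0);print("axis",c)
for p in pg: print(p.round(1),np.linalg.norm((p-c)[:2]).round(1),ang(p-c).round(1))
r=at(cp,f(304,183),86);print("red",r,np.linalg.norm((r-c)[:2]),ang(r-c))
for q in [(287,523),(260,490),(321,492)]:
    t=at(cp,f(*q),8);print("arrow",t,np.linalg.norm((t-c)[:2]),ang(t-c))
# tongue/arrow by colour
i=cv2.imread("pics/top0.png").astype(int);m=(i[:,:,2]>120)&(i[:,:,1]<110)&(i[:,:,0]<40)&(np.arange(480)[:,None]>317)
ys,xs=np.nonzero(m);P=np.array([at(cp,(x,y),8) for x,y in zip(xs,ys)]);print(len(P),ang(P.mean(0)-c))
for n,z,q in [("mug",85,(180,235)),("carton",55,(426,260)),("jar",90,(232,162))]: print(n,at(cp,q,z))
E
```

```text
axis [542.30419974  47.5567427   68.        ]
[652.8 113.4  68. ] 128.6 30.8
[655.4 -15.1  68. ] 129.3 -29.0
[543.8 -81.2  68. ] 128.8 -89.3
[431.3 -18.6  68. ] 129.2 -149.2
[430.4 110.5  68. ] 128.4 150.6
[540.2 176.4  68. ] 128.8 90.9
red [612.73463472  49.23310514  86.        ] 70.45038228266186 1.363478172917109
arrow [312.8917061   68.35142294   8.        ] 230.3530137891483 174.8206815792063
arrow [342.47840093  92.55990186   8.        ] 204.8307452544698 167.3080579826855
arrow [340.36694626  37.60467829   8.        ] 202.18233832133848 -177.1785774798254
273 174.70264135783935
mug [581.60314544 327.64829048  85.        ]
carton [ 523.45315229 -218.72050768   55.        ]
jar [741.49444602 212.65254402  90.        ]
```

```bash
python3 - <<'E'
from h import *
from scipy.spatial.transform import Rotation as R
s=env.sense();M=R.from_rotvec(s["eef_rot"]).as_matrix();print(M.round(3),"jaw yaw",ang(M[:,2]))
c=np.array([542.3,47.6])
for a in (78,81,90):
  t=np.radians(a);print(a,c+130*np.array([np.cos(t),np.sin(t)]))
E
```

```text
[[ 0.929 -0.001  0.371]
 [-0.371 -0.002  0.929]
 [-0.    -1.    -0.002]] jaw yaw 68.23880521842024
78 [569.32851981 174.7591881 ]
81 [562.63648046 175.99948428]
90 [542.3 177.6]
```

```bash
python3 -m jog '[{"gripper":0,"offset":[0.018,-0.019,0],"spin":-0.12},{"gripper":0,"offset":[0.018,-0.019,0],"spin":-0.12},{"gripper":0,"offset":[0.018,-0.019,0],"spin":-0.12},{"gripper":0,"offset":[0.018,-0.019,0],"spin":-0.12},{"gripper":0,"offset":[0.018,-0.019,0],"spin":-0.12},{"gripper":0,"offset":[0.018,-0.019,0],"spin":-0.12},{"gripper":0,"offset":[0.018,-0.019,0],"spin":-0.12},{"gripper":0,"offset":[0.018,-0.019,0],"spin":-0.12},{"gripper":0,"offset":[0.018,-0.019,0],"spin":-0.12},{"gripper":0,"offset":[0.018,-0.019,0],"spin":-0.12},{"gripper":0,"offset":[0.018,-0.019,0],"spin":-0.12},{"gripper":0,"offset":[0.018,-0.019,0],"spin":-0.12},{"gripper":0,"offset":[0.018,-0.019,0],"spin":-0.12},{"gripper":0,"offset":[0.018,-0.019,0],"spin":-0.12},{"gripper":0,"offset":[0.018,-0.019,0],"spin":-0.12},{"gripper":0,"offset":[0.018,-0.019,0],"spin":-0.12},{"gripper":0,"offset":[0.018,-0.019,0],"spin":-0.12},{"gripper":0,"offset":[0.018,-0.019,0],"spin":-0.12},{"gripper":0,"offset":[0.018,-0.019,0],"spin":-0.12},{"gripper":0,"offset":[0.018,-0.019,0],"spin":-0.12}]' 40
cat > st.py <<'E'
from h import *
from scipy.spatial.transform import Rotation as R
def st():
    s=env.sense();M=R.from_rotvec(s["eef_rot"]).as_matrix();p=s["position"];v=p[:2]-[542.3,47.6]
    print("t",s["time"],"pos",p.round(1),"rad",np.linalg.norm(v).round(1),"ang",ang(v).round(1),"jaw",ang(M[:,2]).round(1),"tilt",M[2,1].round(4),"q",s["qpos"].round(2),"F",s["contact_force"].round(1),s["gripper_width"])
if __name__=="__main__": st()
E
python3 st.py
```

```text
time: 1.77
position: [589.0, 158.1, 208.6]
eef_rot: [-0.298, 2.096, -2.065]
contact_force: [-0.7, 0.4, 0.4]
gripper_width: 0.003
t 1.7667 pos [589.  158.1 208.6] rad 120.0 ang 67.1 jaw -74.4 tilt -0.9998 q [0.2  0.12 1.22 0.02 1.81 1.5 ] F [-0.7  0.4  0.4] 0.003137304509901025
```

```bash
python3 -m jog '[{"gripper":0,"offset":[-0.004,0.005,0],"spin":-0.11},{"gripper":0,"offset":[-0.004,0.005,0],"spin":-0.11},{"gripper":0,"offset":[-0.004,0.005,0],"spin":-0.11},{"gripper":0,"offset":[-0.002,0.004,-0.02],"spin":-0.11},{"gripper":0,"offset":[0,0,-0.02],"spin":0},{"gripper":0,"offset":[0,0,-0.02],"spin":0},{"gripper":0,"offset":[0,0,-0.015],"spin":0},{"gripper":0,"offset":[0,0,0],"spin":0}]'; python3 st.py
python3 - <<'E'
from h import *
a=np.hstack([env.capture("top")[100:400,140:480],env.capture("side")[120:420,150:500]])
cv2.imwrite("pics/a1.png",a)
E
```

```text
time: 2.43
position: [577.3, 170.3, 125.5]
eef_rot: [-0.205, -2.12, 2.09]
contact_force: [-1.3, 0.7, -0.5]
gripper_width: 0.006
t 2.4333 pos [577.3 170.3 125.5] rad 127.6 ang 74.1 jaw -102.0 tilt -0.9998 q [0.22 0.11 1.39 0.02 1.66 2.  ] F [-1.3  0.7 -0.5] 0.005861496741658937
```

View pics/a1.png

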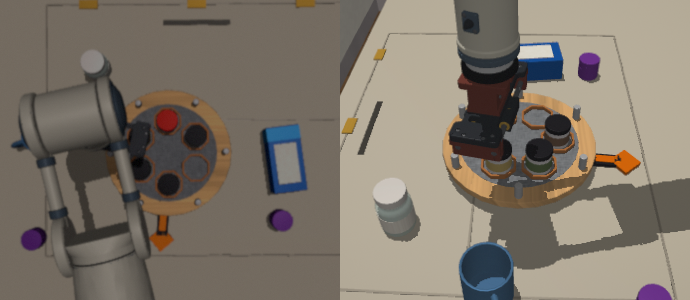

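The fingertips are above the gap behind the left peg (side view about 478,150) and nothing has been disturbed. I'm lowering them now.

```bash
python3 -m jog '[{"gripper":0,"offset":[-0.003,0.006,0],"spin":0.01},{"gripper":0,"offset":[-0.001,0.003,-0.015],"spin":0.01},{"gripper":0,"offset":[0,0,-0.02],"spin":0.01},{"gripper":0,"offset":[0,0,-0.02],"spin":0},{"gripper":0,"offset":[0,0,-0.012],"spin":0},{"gripper":0,"offset":[0,0,-0.002],"spin":0},{"gripper":0,"offset":[0,0,0],"spin":0}]'; python3 st.py
python3 - <<'E'
from h import *
a=cv2.resize(env.capture("side")[190:360,230:430],None,fx=3.5,fy=3.5,interpolation=cv2.INTER_CUBIC)
cv2.imwrite("pics/a2.png",a)
E
```

```text
time: 3.12
position: [578.6, 183.5, 70.1]
eef_rot: [-0.192, -2.157, 2.109]
contact_force: [0.1, 0.1, 1.2]
gripper_width: 0.008
t 3.1167 pos [578.6 183.5  70.1] rad 140.7 ang 75.0 jaw -100.0 tilt -0.9997 q [0.24 0.12 1.47 0.02 1.54 1.98] F [0.1 0.1 1.2] 0.007608466436690627
```

View pics/a2.png

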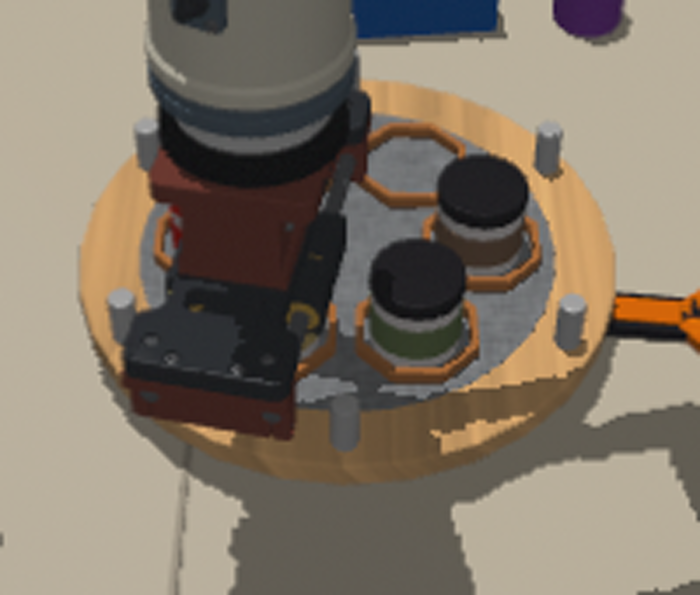

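```bash
python3 -m jog '[{"gripper":0,"offset":[-0.003,-0.003,-0.008],"spin":0},{"gripper":0,"offset":[-0.003,-0.003,-0.008],"spin":0},{"gripper":0,"offset":[-0.001,0,-0.004],"spin":0},{"gripper":0,"offset":[0,0,0],"spin":0},{"gripper":0,"offset":[0,0,0],"spin":0}]'; python3 st.py
```

```text
time: 3.58
position: [572.9, 177.2, 53.0]
eef_rot: [-0.199, -2.162, 2.11]
contact_force: [-0.7, 0.2, 0.1]
gripper_width: 0.006
t 3.5833 pos [572.9 177.2  53. ] rad 133.2 ang 76.7 jaw -100.0 tilt -0.9996 q [0.23 0.1  1.52 0.02 1.5  1.98] F [-0.7  0.2  0.1] 0.005636419406556562
```

```bash
python3 -m jog '[{"gripper":0,"offset":[-0.004,0.001,-0.001],"spin":0.03},{"gripper":0,"offset":[-0.005,0.001,-0.001],"spin":0.05},{"gripper":0,"offset":[-0.006,0.0005,0],"spin":0.05},{"gripper":0,"offset":[-0.007,0,0],"spin":0.05},{"gripper":0,"offset":[-0.007,-0.0004,0],"spin":0.05},{"gripper":0,"offset":[-0.007,-0.0008,0],"spin":0.05},{"gripper":0,"offset":[-0.007,-0.0012,0],"spin":0.05},{"gripper":0,"offset":[-0.007,-0.0015,0],"spin":0.05},{"gripper":0,"offset":[-0.0068,-0.002,0],"spin":0.05}]'; python3 st.py
```

```text
time: 4.33
position: [518.1, 175.5, 53.7]
eef_rot: [-0.268, 2.1, -2.034]
contact_force: [1.8, 1.6, -1.2]
gripper_width: 0.005
t 4.3333 pos [518.1 175.5  53.7] rad 130.2 ang 100.7 jaw -74.3 tilt -0.9994 q [ 0.25 -0.04  1.66  0.03  1.5   1.54] F [ 1.8  1.6 -1.2] 0.004589304172229653
```

```bash
python3 -m jog '[{"gripper":0,"offset":[-0.0068,-0.0014,-0.0005],"spin":0.055},{"gripper":0,"offset":[-0.0067,-0.0017,-0.0005],"spin":0.055},{"gripper":0,"offset":[-0.0066,-0.002,-0.0005],"spin":0.055},{"gripper":0,"offset":[-0.0065,-0.0024,-0.0005],"spin":0.055},{"gripper":0,"offset":[-0.0063,-0.0028,0],"spin":0.055},{"gripper":0,"offset":[-0.0062,-0.0032,0],"spin":0.055},{"gripper":0,"offset":[-0.006,-0.0036,0],"spin":0.055},{"gripper":0,"offset":[-0.0058,-0.0039,0],"spin":0.055},{"gripper":0,"offset":[-0.0056,-0.0042,0],"spin":0.055},{"gripper":0,"offset":[-0.0054,-0.0045,0],"spin":0.055}]'; python3 st.py
python3 - <<'E'
from h import *
a=np.hstack([env.capture("top")[100:400,140:480],env.capture("side")[120:420,150:500]])
cv2.imwrite("pics/a3.png",a)
E
```

```text
time: 5.17
position: [458.1, 147.2, 56.1]
eef_rot: [-0.755, 1.744, -1.671]
contact_force: [1.2, 1.2, -1.6]
gripper_width: 0.005
t 5.1667 pos [458.1 147.2  56.1] rad 130.5 ang 130.2 jaw -41.1 tilt -0.999 q [ 0.21 -0.22  1.82  0.04  1.52  0.92] F [ 1.2  1.2 -1.6] 0.005182501897143992
```

View pics/a3.png

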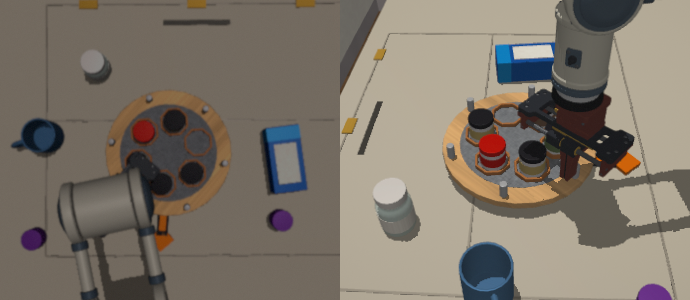

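The red tin has moved to the left (top crop 144,131). All tins are standing and the push is working, so I'm continuing.

```bash
python3 -m jog '[{"gripper":0,"offset":[-0.0052,-0.0046,-0.001],"spin":0.045},{"gripper":0,"offset":[-0.0049,-0.0049,-0.001],"spin":0.045},{"gripper":0,"offset":[-0.0047,-0.0052,-0.001],"spin":0.045},{"gripper":0,"offset":[-0.0044,-0.0054,-0.001],"spin":0.045},{"gripper":0,"offset":[-0.0041,-0.0057,-0.001],"spin":0.045},{"gripper":0,"offset":[-0.0038,-0.0059,-0.0005],"spin":0.045},{"gripper":0,"offset":[-0.0035,-0.0061,-0.0005],"spin":0.045},{"gripper":0,"offset":[-0.0032,-0.0062,-0.0005],"spin":0.045},{"gripper":0,"offset":[-0.0028,-0.0064,-0.0005],"spin":0.045},{"gripper":0,"offset":[-0.0025,-0.0065,-0.0005],"spin":0.045}]'; python3 st.py
```

```text
time: 6.1
position: [423.0, 94.6, 55.0]
eef_rot: [-1.039, 1.439, -1.355]
contact_force: [-1.6, 3.0, 1.0]
gripper_width: 0.004
t 6.1 pos [423.   94.6  55. ] rad 128.2 ang 158.5 jaw -15.4 tilt -0.9984 q [ 0.1  -0.35  1.93  0.06  1.56  0.36] F [-1.6  3.   1. ] 0.004246027666532739
```

```bash
python3 -m jog '[{"gripper":0,"offset":[-0.0028,-0.0066,-0.0008],"spin":0.05},{"gripper":0,"offset":[-0.0025,-0.0067,-0.0008],"spin":0.05},{"gripper":0,"offset":[-0.0021,-0.0068,-0.0008],"spin":0.05},{"gripper":0,"offset":[-0.0017,-0.0069,-0.0008],"spin":0.05},{"gripper":0,"offset":[-0.0013,-0.0069,-0.0005],"spin":0.05},{"gripper":0,"offset":[-0.0009,-0.007,-0.0005],"spin":0.05},{"gripper":0,"offset":[-0.0004,-0.007,-0.0005],"spin":0.05},{"gripper":0,"offset":[0,-0.007,-0.0005],"spin":0.05},{"gripper":0,"offset":[0.0003,-0.007,-0.0005],"spin":0.05},{"gripper":0,"offset":[0.0007,-0.007,-0.0005],"spin":0.05}]'; python3 st.py
```

```text
time: 6.93
position: [416.8, 27.8, 55.0]
eef_rot: [-1.281, 1.073, -0.982]
contact_force: [-0.5, 1.8, 1.0]
gripper_width: 0.004
t 6.9333 pos [416.8  27.8  55. ] rad 127.1 ang -171.0 jaw 13.6 tilt -0.998 q [-0.06 -0.37  1.95  0.06  1.59 -0.3 ] F [-0.5  1.8  1. ] 0.00393084580056867
```

```bash
python3 -m jog '[{"gripper":0,"offset":[0.0007,-0.0069,-0.0008],"spin":0.05},{"gripper":0,"offset":[0.001,-0.0069,-0.0008],"spin":0.05},{"gripper":0,"offset":[0.0014,-0.0068,-0.0008],"spin":0.05},{"gripper":0,"offset":[0.0018,-0.0067,-0.0008],"spin":0.05},{"gripper":0,"offset":[0.0022,-0.0066,-0.0005],"spin":0.05},{"gripper":0,"offset":[0.0026,-0.0065,-0.0005],"spin":0.05},{"gripper":0,"offset":[0.003,-0.0063,-0.0005],"spin":0.05},{"gripper":0,"offset":[0.0033,-0.0062,-0.0005],"spin":0.05},{"gripper":0,"offset":[0.0036,-0.0061,-0.0005],"spin":0.05},{"gripper":0,"offset":[0.0039,-0.0059,-0.0005],"spin":0.05}]'; python3 st.py
python3 - <<'E'
from h import *
a=np.hstack([env.capture("top")[100:400,140:480],env.capture("side")[120:420,150:500]])
cv2.imwrite("pics/a4.png",a)
E
```

```text
time: 7.77
position: [446.5, -35.5, 54.3]
eef_rot: [-1.444, 0.69, -0.597]
contact_force: [0.4, 2.7, 0.4]
gripper_width: 0.006
t 7.7667 pos [446.5 -35.5  54.3] rad 126.8 ang -139.1 jaw 42.6 tilt -0.9979 q [-0.19 -0.25  1.85  0.04  1.59 -0.93] F [0.4 2.7 0.4] 0.006005259575751424
```

View pics/a4.png

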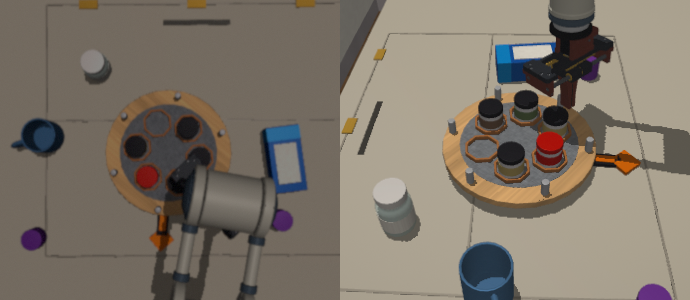

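All tins are standing and red is at the front-left. I'm measuring the disc angle before the last part.

```bash
python3 - <<'E'
from h import *
cv2.imwrite("pics/a5.png",cv2.resize(cv2.imread("pics/a4.png")[80:230,95:245],None,fx=4,fy=4,interpolation=cv2.INTER_CUBIC))
E
```

```text
(no output)
```

View pics/a5.png

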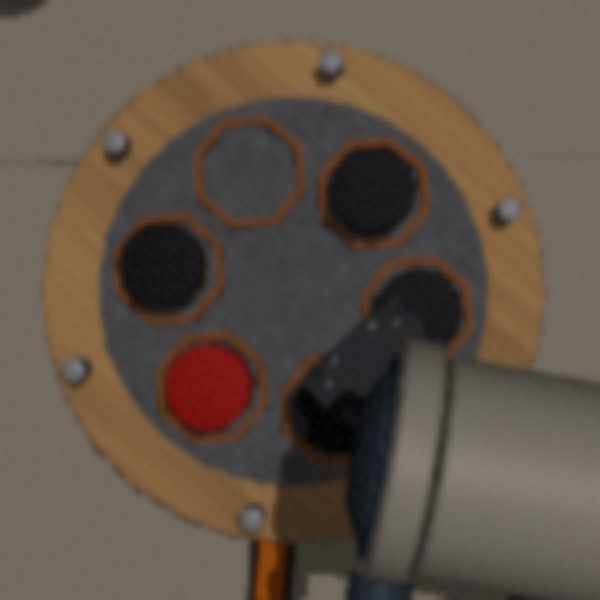

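```bash
python3 - <<'E'
from h import *
cp=env.camera_params("top");c=np.array([542.3,47.6,68])
f=lambda x,y,s,ox,oy:((x+.5)/s+ox-.5,(y+.5)/s+oy-.5)
for p in [(331,63),(509,211),(117,143),(75,369),(252,517)]:
  q=at(cp,f(*p,4,235,180),68);print(np.linalg.norm((q-c)[:2]).round(1),ang(q-c).round(1),(ang(q-c)%60-30.9).round(1))
E
```

```text
129.3 -9.9 19.2
128.9 -70.2 18.9
128.4 49.6 18.7
128.8 109.5 18.6
127.8 169.6 18.7
```

```bash
python3 -m jog '[{"gripper":0,"offset":[0.0044,-0.0055,-0.0006],"spin":0.05},{"gripper":0,"offset":[0.0047,-0.0052,-0.0006],"spin":0.05},{"gripper":0,"offset":[0.005,-0.005,-0.0006],"spin":0.05},{"gripper":0,"offset":[0.0052,-0.0047,-0.0006],"spin":0.05},{"gripper":0,"offset":[0.0054,-0.0044,-0.0006],"spin":0.05},{"gripper":0,"offset":[0.0050,-0.0038,-0.0005],"spin":0.05},{"gripper":0,"offset":[0.004,-0.0026,-0.0005],"spin":0.04},{"gripper":0,"offset":[0.003,-0.0018,-0.0005],"spin":0.03},{"gripper":0,"offset":[0.001,-0.0006,0],"spin":0.01},{"gripper":0,"offset":[0,0,0],"spin":0}]'; python3 st.py
python3 - <<'E'
from h import *
i=env.capture("top");cv2.imwrite("pics/b1.png",cv2.resize(i[180:360,235:385],None,fx=3.3,fy=3.3,interpolation=cv2.INTER_CUBIC))
E
```

```text
time: 8.7
position: [485.4, -66.4, 51.8]
eef_rot: [-1.522, 0.412, -0.309]
contact_force: [-0.8, -0.1, 0.3]
gripper_width: 0.008
t 8.7 pos [485.4 -66.4  51.8] rad 127.4 ang -116.5 jaw 63.6 tilt -0.9977 q [-0.22 -0.11  1.74  0.02  1.58 -1.33] F [-0.8 -0.1  0.3] 0.008056488130380388
```

View pics/b1.png

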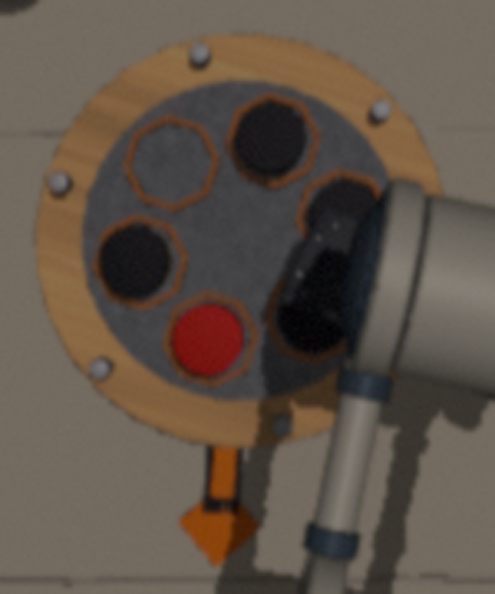

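```bash
python3 - <<'E'
from h import *
cp=env.camera_params("top");c=np.array([542.3,47.6,68])
f=lambda x,y,s,ox,oy:((x+.5)/s+ox-.5,(y+.5)/s+oy-.5)
for p in [(200,55),(379,110),(60,183),(101,369),(282,425)]:
  q=at(cp,f(*p,3.3,235,180),68);print(np.linalg.norm((q-c)[:2]).round(1),ang(q-c).round(1),((ang(q-c)+30)%60).round(2))
for p in [(215,567),(180,520),(258,522)]:
  q=at(cp,f(*p,3.3,235,180),8);print("arrow",np.linalg.norm((q-c)[:2]).round(1),ang(q-c).round(1))
q=at(cp,f(208,341,3.3,235,180),86);print("red",ang(q-c))
E
```

```text
128.6 12.3 42.29
128.3 -47.1 42.91
128.7 72.3 42.32
128.6 132.4 42.39
127.9 -167.9 42.12
arrow 231.8 174.7
arrow 203.0 166.9
arrow 199.6 -177.3
red 162.04750779367683
```

```bash
python3 -m jog '[{"gripper":0,"offset":[0.002,-0.001,0],"spin":0.023},{"gripper":0,"offset":[0.003,-0.0013,0],"spin":0.023},{"gripper":0,"offset":[0.003,-0.0013,-0.0003],"spin":0.023},{"gripper":0,"offset":[0.003,-0.0013,-0.0003],"spin":0.023},{"gripper":0,"offset":[0.003,-0.0012,-0.0003],"spin":0.023},{"gripper":0,"offset":[0.003,-0.001,-0.0003],"spin":0.023},{"gripper":0,"offset":[0.002,-0.0008,0],"spin":0.02},{"gripper":0,"offset":[0.0015,-0.0005,0],"spin":0.02},{"gripper":0,"offset":[0,0,0],"spin":0},{"gripper":0,"offset":[0,0,0],"spin":0}]'; python3 st.py
python3 - <<'E'
from h import *
i=env.capture("top");cv2.imwrite("pics/b2.png",cv2.resize(i[180:360,235:385],None,fx=3.3,fy=3.3,interpolation=cv2.INTER_CUBIC))
E
```

```text
time: 9.58
position: [507.6, -74.9, 51.1]
eef_rot: [-1.548, 0.263, -0.158]
contact_force: [-1.2, -0.0, 1.5]
gripper_width: 0.002
t 9.5833 pos [507.6 -74.9  51.1] rad 127.3 ang -105.8 jaw 74.6 tilt -0.9977 q [-0.22 -0.04  1.67  0.01  1.58 -1.52] F [-1.2 -0.   1.5] 0.001668297633487299
```

View pics/b2.png

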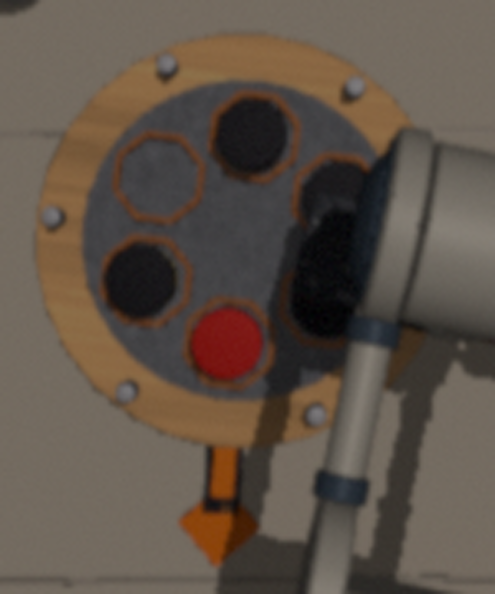

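```bash
python3 - <<'E'
from h import *
cp=env.camera_params("top");c=np.array([542.3,47.6,68])
f=lambda x,y,s,ox,oy:((x+.5)/s+ox-.5,(y+.5)/s+oy-.5)
for p in [(167,66),(354,88),(53,216),(126,391),(315,414)]:
  q=at(cp,f(*p,3.3,235,180),68);print(np.linalg.norm((q-c)[:2]).round(1),ang(q-c).round(1),((ang(q-c)+30)%60).round(2))
E
```

```text
128.3 22.9 52.85
128.2 -37.0 53.03
128.4 82.5 52.52
128.2 142.4 52.43
127.6 -157.4 52.63
```

```bash
python3 -m jog '[{"gripper":0,"offset":[0.001,-0.0003,0],"spin":0.008},{"gripper":0,"offset":[0.0012,-0.0003,0],"spin":0.009},{"gripper":0,"offset":[0.0011,-0.0003,0],"spin":0.009},{"gripper":0,"offset":[0.0009,-0.0002,0],"spin":0.008},{"gripper":0,"offset":[0,0,0],"spin":0},{"gripper":0,"offset":[0,0,0],"spin":0}]'; python3 st.py
python3 - <<'E'
from h import *
i=env.capture("top");cv2.imwrite("pics/b3.png",cv2.resize(i[180:360,235:385],None,fx=3.3,fy=3.3,interpolation=cv2.INTER_CUBIC))
E
```

```text
time: 10.13
position: [512.0, -76.0, 51.1]
eef_rot: [-1.552, 0.234, -0.129]
contact_force: [-1.9, 0.6, 1.0]
gripper_width: 0.006
t 10.1333 pos [512.  -76.   51.1] rad 127.3 ang -103.8 jaw 76.8 tilt -0.9977 q [-0.22 -0.03  1.66  0.    1.58 -1.56] F [-1.9  0.6  1. ] 0.005963529894764616
```

View pics/b3.png

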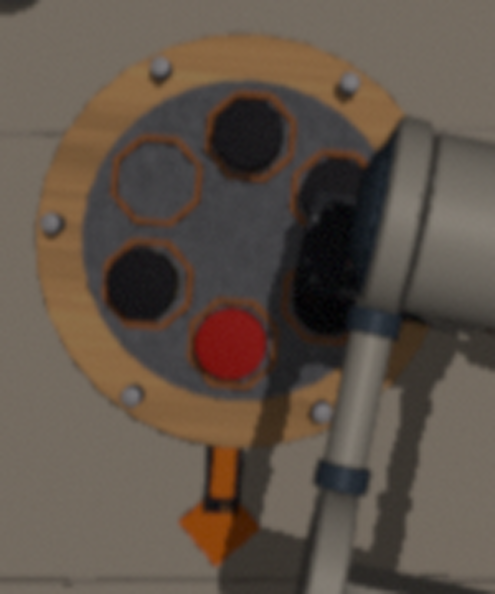

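The finger moved 2.0° and red now looks in line with the arrow. I'm backing off from the peg and lifting so I can measure with a clear view.

```bash
python3 -m jog '[{"gripper":0,"offset":[-0.004,0.001,0],"spin":0},{"gripper":0,"offset":[-0.006,0.001,0],"spin":0},{"gripper":0,"offset":[-0.006,-0.001,0.002],"spin":0},{"gripper":0,"offset":[0,-0.002,0.01],"spin":0},{"gripper":0,"offset":[0,-0.002,0.02],"spin":0},{"gripper":0,"offset":[0,-0.002,0.03],"spin":0},{"gripper":0,"offset":[0,-0.01,0.03],"spin":0},{"gripper":0,"offset":[0,-0.03,0.03],"spin":0},{"gripper":0,"offset":[0,-0.03,0.02],"spin":0},{"gripper":0,"offset":[0,-0.03,0],"spin":0},{"gripper":0,"offset":[0,-0.03,0],"spin":0},{"gripper":0,"offset":[0,-0.03,0],"spin":0},{"gripper":0,"offset":[0,-0.01,0],"spin":0},{"gripper":0,"offset":[0,0,0],"spin":0}]'; python3 st.py
python3 - <<'E'
from h import *
i=env.capture("top");cv2.imwrite("pics/b4f.png",i);cv2.imwrite("pics/b4.png",cv2.resize(i[180:360,235:385],None,fx=3.3,fy=3.3,interpolation=cv2.INTER_CUBIC))
cv2.imwrite("pics/b4s.png",env.capture("side"))
E
```

```text
time: 11.35
position: [489.1, -257.7, 209.7]
eef_rot: [-1.559, 0.224, -0.134]
contact_force: [0.3, -0.2, 0.5]
gripper_width: 0.001
t 11.35 pos [ 489.1 -257.7  209.7] rad 309.9 ang -99.9 jaw 76.9 tilt -0.9984 q [-0.53  0.01  1.34 -0.02  1.85 -1.88] F [ 0.3 -0.2  0.5] 0.0012729665612926766
```

View pics/b4.png

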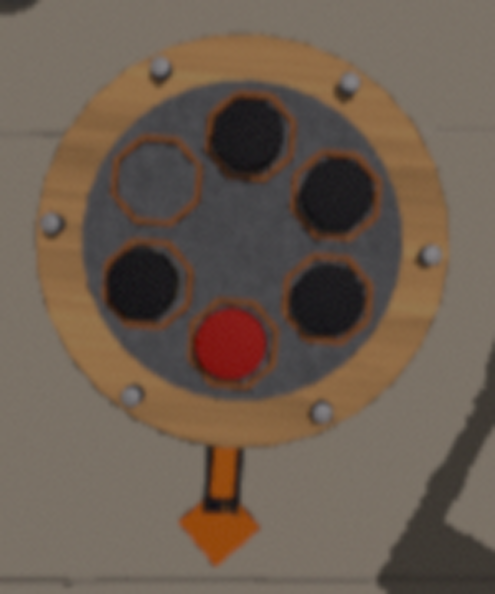

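View pics/b4s.png

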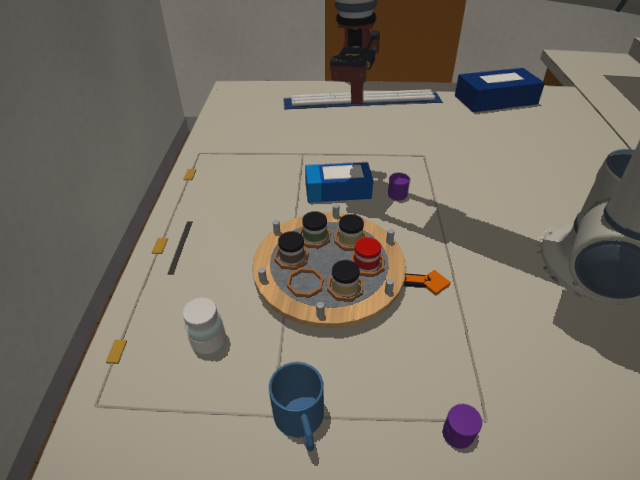

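```bash
python3 - <<'E'
from h import *
cp=env.camera_params("top")
f=lambda x,y,s=3.3,ox=235,oy=180:((x+.5)/s+ox-.5,(y+.5)/s+oy-.5)
pg=np.array([at(cp,f(*p),68) for p in [(161,69),(349,84),(430,255),(321,411),(132,395),(53,224)]]);c=pg.mean(0);print(c)
a=np.array([(ang(p-c)+30)%60 for p in pg]);print("pocket",a.round(2),120+a.mean())
for p in [(214,567),(179,521),(260,525),(225,447),(222,480)]:
  q=at(cp,f(*p),8);print("arrow",np.linalg.norm((q-c)[:2]).round(1),(ang(q-c)%360).round(2))
i=cv2.imread("pics/b4f.png").astype(int);w=np.clip(i[:,:,2]-i[:,:,0]-70,0,None).astype(float);w[:317]=0;w[355:]=0;w[:,:285]=0;w[:,:][:,320:]=0
ys,xs=np.nonzero(w>0);P=np.array([at(cp,(x,y),8) for x,y in zip(xs,ys)]);W=w[ys,xs]
print("centroid",ang(np.average(P,0,W)-c)); k=np.linalg.norm((P-c)[:,:2],axis=1)
for lo,hi in [(145,175),(185,235)]:
  m=(k>lo)&(k<hi);q=np.average(P[m],0,W[m]);print(lo,q.round(1),ang(q-c).round(2))
q=at(cp,f(230,344),86);print("red",ang(q-c)%360,np.linalg.norm((q-c)[:2]))
# side view check: lines projected
cs=env.camera_params("side")
for an in (173.5,174.7,176):
  t=np.radians(an);u=np.array([np.cos(t),np.sin(t),0]);o=np.array([c[0],c[1],0])
  print(an,"tip px",proj(cs,o+233*u+[0,0,8]).round(1),"185",proj(cs,o+185*u+[0,0,8]).round(1),"pegs",[proj(cs,o+130*np.array([np.cos(t+b),np.sin(t+b),0])+[0,0,68]).round(1) for b in (-np.pi/6,np.pi/6)])
s=cv2.imread("pics/b4s.png");cv2.imwrite("pics/b5s.png",cv2.resize(s[200:320,300:460],None,fx=5,fy=5,interpolation=cv2.INTER_CUBIC))
E
```

```text
[542.5389802   47.74925367  68.        ]
pocket [54.87 54.85 54.88 54.68 54.72 55.03] 174.83644302996478
arrow 232.1 174.57
arrow 204.0 166.77
arrow 202.0 183.07
arrow 147.2 174.63
arrow 170.6 174.61
centroid 174.76842402007094
145 [380.3  62.5   8. ] 174.79
185 [336.5  66.6   8. ] 174.78
red 174.16210985348872 70.16652802800073
173.5 tip px [449.6 283.2] 185 [424.1 280.6] pegs [array([387.5, 281. ]), array([390.2, 230.8])]
174.7 tip px [449.5 281.3] 185 [424.  279.1] pegs [array([388.4, 280.1]), array([389.5, 229.9])]
176 tip px [449.2 279.2] 185 [423.9 277.5] pegs [array([389.2, 279.1]), array([388.7, 229. ])]
```

View pics/b5s.png

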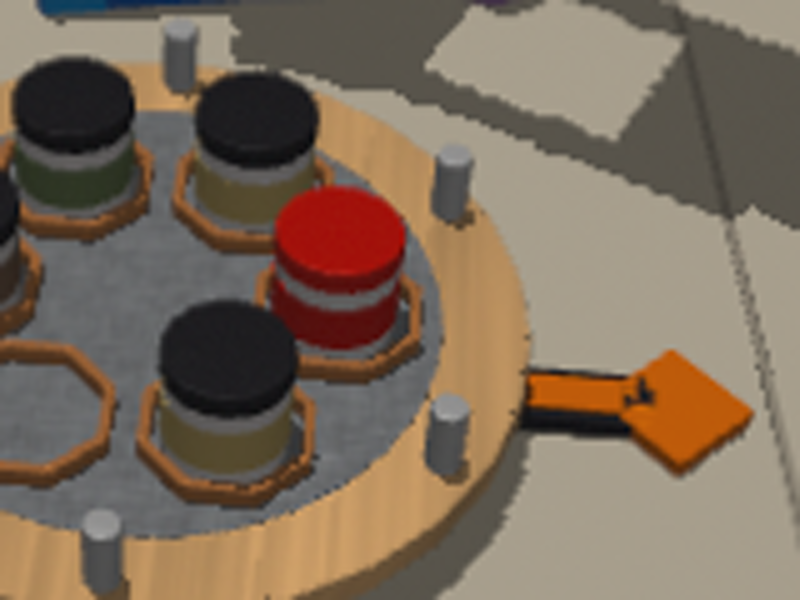

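The pocket is at 174.8°, measured from all six pegs, and the arrow is at 174.6–174.8°. The side view agrees, with the tip and both front pegs about 1 px from where they should project. The tins all stand in their pockets and the arm is clear, so I'm handing in.

```bash
python3 -c "
from plant import env
print(env.job_done(), env.sense()['time'])"
```

```text
the job is handed in; nothing more can be done
the job is handed in; nothing more can be done
```

The red-lidded tin now stands at the front, in line with the orange arrow, and the job is handed in at about 11.5 s of the 48 s allowed. I turned the carousel about 174° counter-clockwise by pushing one rim peg with the closed fingertips. I then backed off the peg and lifted the gripper well clear before the last pictures.

**Alignment:** in the last top view the red pocket is at 174.8°, averaged over all six pegs, and the arrow is at 174.6–174.8°. The side view agrees to about 1 px. The red tin's own centre reads 174.2°, about 0.7 mm off, which is within its play in the pocket.

**Everything else:** all five tins stand upright in their pockets. The mug, carton and jar look to be where they were. The wrist force was only a few newtons at each reading.

No final check failed. I could not see whether anything changed after the hand-in.

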